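# Seat two clock movements in a sloping service rack

## Robot

A 6-joint arm with a two-finger parallel gripper is mounted at the origin on the work surface. World frame = base frame: x ahead of the robot, y to its left, z up, the work surface at z = 0. Lengths are in mm, angles in rad, forces in N, time in s.
With the tool pointing down it reaches from about 425 to 950 mm from the base axis. Payload 14.7 kg.
Tool frame: the origin (TCP) lies between the finger pads; the fingertips stand 8 mm ahead of it and the grasp point (between the pads) lies 11 mm behind it; z points along the fingers, y is the line along which they close (so a half turn about z gives the same grasp; the last joint's range is limited). The gripper opens to 85 mm and grips with 20 to 120 N. Pads are 22 mm wide; open, the fingers measure 114 mm over their backs; the gripper's body (76 mm by 85 mm) begins 54 mm behind the grasp point. The pads swing forward as they close: fully open they stand 13 mm farther back than shut.
Start: joints at [-1.286, 0.48, 1.596, -0, 1.065, -0.047], TCP at [211.75, -614.536, 239.297] pointing down, gripper open.
Joint ranges: [-2.75, 2.75], [-0.82, 2.05], [0.23, 2.67], [-1.56, 4.7], [0.09, 2.69], [-2.92, 2.92]. Speed limits (rad/s): [1.89, 1.89, 2.39, 3.01, 3.01, 3.01].

## Interface

Orientations are given as a 3x3 rotation matrix whose columns are the frame's x, y, z axes.
In Python, from bench import observe, get_image, calibration, job_done gives the robot as it stands.
- The arm moves only by the tool move_arm, never from a script. Its argument "rows" is a list of rows, each an object of numbers: "wx", "wy", "wz": the turn, a rotation vector about the tool's x, y, z in rad; "x", "y", "z": the shift along the tool's x, y, z in mm; "grip": the opening, from 0 (shut) to 1 (fully open). A call has 1 to 8 rows; each row shifts and turns the commanded pose from where the row before left it, along the tool's axes as they then stand; what a row does not reach is not made up. A row lasts 1/12 s, in which the tool goes at most 41.7 mm and 7.16 degrees, less where a joint would pass 70% of its speed; a pose out of reach is approached as far as the arm can. A call is refused whole if a number of a shift passes 41.7 or a number of a turn 0.125, either way. A call with a gripper value outside its range is refused whole. The fingers move at their own pace and stop on an object; "force" is the grip in N (left out, the last holds). Time passes only in rows, so rows that do not move let the fingers close. It gives the time, the measured TCP pose, the force, the opening and the grip force at its end, in the units of the state.
- observe(): the state, without advancing time (a new reading comes with each control period).
- get_image(name): name is "scene" or "side" or "wrist"; returns the picture (420x560x3 uint8, red, green, blue); there is no depth.
- calibration(name): a dict with "camera_matrix" (3x3 intrinsics, pixels), "distortion" ([k1, k2, p1, p2, k3] as OpenCV has them; the pictures are not rectified), "view" (4x4, takes a point from world to camera coordinates); the wrist camera has in their place "hand_eye" (4x4, takes a point from camera to tool coordinates, whose origin is the TCP and whose axes are the flange's). Camera axes: x right, y down, z forward; pixel columns grow to the right and rows downward; lengths in mm; the calibration is good to about 2 mm. A picture is of the moment at which its call begins: read the wrist's pose just before it. calibration takes no time and is no camera call.
- job_done(): hands the job in; it is judged then, once.
The state is a dict: "clock": time; "joints": joint angles; "qd": joint speeds; "tau": joint torques, N m; "tool_pos": TCP position; "eef_rot": TCP orientation; "force": force on the tool from outside, world axes, zero at the start; "moment": the same for the moment, N m; "finger_gap": opening from 0.0 (shut) to 1.0 (fully open); "gripper_force": force on a finger pad.
Only numpy, scipy, OpenCV 4.12 (cv2) and the standard library are available. Lean on these libraries where they do the work, as an engineer would, in place of code of your own. Each camera call takes 0.05 s, during which the arm holds its last target. There are 200 camera calls.

## Task

Put both brass clock movements from the mat away in the sloping rack: the round one in the round nest and the oblong one in the oblong nest (either end up the slope), gear side out, each fully home and flat on the floor of its nest. Set them in gently without dropping them, let go of them, and leave the loupe, the screwdriver stand and the mug where they are.

Things in the scene. Friction and masses are not known exactly. Their poses are not given: they have to be found in the camera images.
- round_movement: Cased round clock movement, an upright brass drum 62 mm in diameter and 40 mm tall, plain vertical sides, small gear wheels (up to 7 mm high, in the middle) on its top; about 0.4 kg. Starts gear side up on the mat (2 mm thick). Origin: the centre of its underside; z: its axis, towards the gears.
- oblong_movement: Cased oblong clock movement, a brass block 86 (its x) by 54 (its y) by 40 mm tall, plain vertical sides, small gear wheels (up to 7 mm high) on its top; about 0.45 kg. Starts gear side up on the mat (2 mm thick). Origin: the centre of its underside; z: towards the gears.
- nest_round: White plate 130 (x) by 120 (y) by 22 mm, fixed sloping 30 deg, low edge to the front, with a black-floored round pocket, 66 mm in diameter, 2 mm chamfer, 12 mm deep. Origin: centre of the pocket floor; z: square out of the plate, leaning 30 deg to the front; x: up the slope; y: level. The plate's face is at z = 12 mm. The nests stand side by side, 132 mm apart, in either order.
- nest_oblong: White plate 130 (x) by 120 (y) by 22 mm, fixed sloping 30 deg, low edge to the front, with a black-floored rectangular pocket, 90 mm along x by 58 along y, 2 mm chamfer, 12 mm deep. Origin: centre of the pocket floor; z: square out of the plate, leaning 30 deg to the front; x: up the slope; y: level. The plate's face is at z = 12 mm. The nests stand side by side, 132 mm apart, in either order.
- rack_base: The rack's fixed wooden base board, 170 (its x) by 280 (its y) by 12 mm, which carries both nests; its low front faces -x of its own frame, roughly towards the robot. Origin: the centre of its underside, on the table. The highest point of the empty rack is about 105 mm above the table.
- loupe: Bystander: black eye loupe standing upright, 38 mm across, 44 mm tall. Origin: the centre of its underside.
- screwdriver_stand: Bystander: black round stand 80 mm across with upright screwdrivers, 102 mm tall. Origin: the centre of its underside.
- mug: Bystander: white mug, 80 mm across (handle at its +y side reaches further), 95 mm tall. Origin: the centre of its underside.
Things that resemble listed ones, but are neither listed nor needed, are in the scene too. Leave any red look-alike of the oblong_movement alone. What is shaped like the round_movement but blue is not meant.

How it is judged:
By the outcome, as a careful person would: the job done as asked, in the order asked, and still so for the second after the job is handed in, with the robot touching nothing.
It also fails if it takes over 64 s, if anything falls off the work surface, if the arm or the gripper's body presses on something with over 40 N, if the wrist force passes 120 N, or if a joint passes its speed limit or range.

## Working session

There is one attempt and no reset: what is moved stays moved. The work goes in short steps, Python scripts to look and compute and a tool call to move; the robot and the scene stay as the last step left them, time stands still between calls to the robot, and variables do not carry over. Pictures are saved under pics/ and viewed, at most 11 in all, crops included, and the job is handed in when it is done.

Besides the shell and the picture viewer there is one more tool, called after "Call:" as name(argument=value, ...), one argument or row to a line, values as JSON. move_arm: Moves the arm, as the interface text tells. Its arguments: {"type":"object","properties":{"rows":{"type":"array"},"force":{"type":"number"}},"required":["rows"]}

```bash
ls; mkdir -p pics; python3 - <<'E'
from bench import *
import cv2,numpy as np
s=observe();print(s)
a=get_image('scene');b=get_image('side')
for n,i in(('scene',a),('side',b)):cv2.imwrite(f'pics/{n}0.png',i[:,:,::-1])
for n in('scene','side','wrist'):print(n,calibration(n))
E
```

```text
pics
{'clock': 0.0, 'joints': array([-1.28556843e+00,  4.80860714e-01,  1.59688585e+00, -3.65935267e-05,
        1.06509958e+00, -4.66003240e-02]), 'qd': array([ 0.00030756,  0.00020363, -0.0002419 , -0.0009784 ,  0.00013578,
       -0.00017167]), 'tau': array([-2.20124057e-03, -9.50630879e+01, -4.30194569e+01, -5.14154835e-04,
        1.23645138e-02, -4.09790925e-05]), 'tool_pos': array([ 211.64380252, -614.14061558,  238.6491842 ]), 'eef_rot': array([[ 9.45442565e-01,  3.25788595e-01, -3.83422284e-04],
       [ 3.25788819e-01, -9.45441812e-01,  1.19383862e-03],
       [ 2.64355483e-05, -1.25362054e-03, -9.99999214e-01]]), 'force': array([-0.09025181, -0.71258977, -0.48272175]), 'moment': array([-0.03758087, -0.05658356, -0.01620135]), 'gripper_force': 0.0, 'finger_gap': 1.0006654220023183}
scene {'camera_matrix': array([[399.43151401,   0.        , 280.25265432],
       [  0.        , 399.43151401, 204.20827697],
       [  0.        ,   0.        ,   1.        ]]), 'distortion': array([-0.0906247,  0.       ,  0.       ,  0.       ,  0.       ]), 'view': array([[ 3.07198970e-01,  9
[... 851 characters left out ...]
[ 0.00000000e+00,  0.00000000e+00,  0.00000000e+00,
         1.00000000e+00]])}
wrist {'camera_matrix': array([[367.6322192 ,   0.        , 280.35129202],
       [  0.        , 367.6322192 , 205.49958069],
       [  0.        ,   0.        ,   1.        ]]), 'distortion': array([-0.06509009,  0.        ,  0.        ,  0.        ,  0.        ]), 'hand_eye': array([[-1.77532334e-04, -9.48862985e-01, -3.15688144e-01,
         8.18522474e+01],
       [ 9.99999983e-01, -1.53217029e-04, -1.01842164e-04,
         6.46519306e-01],
       [ 4.82654600e-05, -3.15688157e-01,  9.48862996e-01,
        -1.34633318e+02],
       [ 0.00000000e+00,  0.00000000e+00,  0.00000000e+00,
         1.00000000e+00]])}
```

View pics/scene0.png

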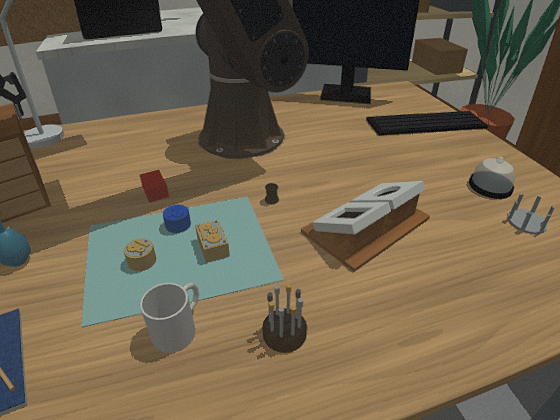

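View pics/side0.png

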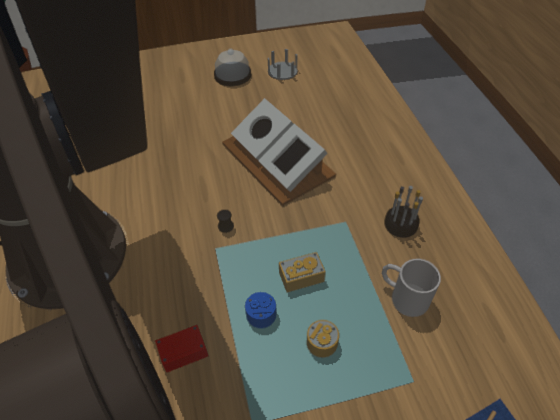

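The scene view shows the round brass movement at (140,253), the oblong at (212,238), a blue look-alike at (176,218), a red one at (153,185), and the rack near (370,215). The side view shows the round brass at (323,338), the oblong at (302,270), the round pocket at (262,128) and the oblong pocket at (293,157).

```bash
cat > h.py <<'E'
from bench import *
import cv2,numpy as np
np.set_printoptions(precision=2,suppress=True)
def cam(n,s=None):
    c=calibration(n)
    if n=='wrist':
        T=np.eye(4);T[:3,:3]=s['eef_rot'];T[:3,3]=s['tool_pos'];M=T@c['hand_eye']
    else: M=np.linalg.inv(c['view'])
    return c['camera_matrix'],c['distortion'],M
def rays(c,p):
    u=cv2.undistortPoints(np.float64(p).reshape(-1,1,2),c[0],c[1])[:,0]
    d=np.c_[u,np.ones(len(u))]@c[2][:3,:3].T
    return c[2][:3,3],d/np.linalg.norm(d,axis=1)[:,None]
def onplane(c,p,n,q0):   # rays onto plane n.(x-q0)=0
    o,d=rays(c,p);n=np.float64(n);return o+d*((n@(np.float64(q0)-o))/(d@n))[:,None]
def onz(c,p,z): return onplane(c,p,[0,0,1],[0,0,z])
def tri(ca,pa,cb,pb):
    oa,da=rays(ca,pa);ob,db=rays(cb,pb);out=[]
    for a,b in zip(da,db):
        t,*_=np.linalg.lstsq(np.c_[a,-b],ob-oa,rcond=None)
        P,Q=oa+a*t[0],ob+b*t[1];out.append(np.r_[(P+Q)/2,np.linalg.norm(P-Q)])
    return np.array(out)
def proj(c,X):
    V=np.linalg.inv(c[2]);r=cv2.Rodrigues(V[:3,:3])[0]
    return cv2.projectPoints(np.float64(X).reshape(-1,1,3),r,V[:3,3],c[0],c[1])[0][:,0]
E
python3 - <<'E'
from h import *
A=cam('scene');B=cam('side')
names='round oblong blue red loupe stand rpocket opocket mug'.split()
pa=[(139,246),(212,229),(176,211),(153,180),(271,187),(285,325),(390,192),(350,218),(167,295)]
pb=[(323,332),(302,264),(260,303),(183,345),(224,214),(402,222),(262,128),(293,157),(418,272)]
for n,t in zip(names,tri(A,pa,B,pb)):print(n,t)
E
```

```text
round [ 505.64 -341.23   45.94    0.34]
oblong [ 507.19 -184.68   52.75    3.55]
blue [ 404.51 -251.26   44.87    1.88]
red [ 243.14 -298.32   38.63    3.6 ]
loupe [375.    -7.57  43.69   3.62]
stand [ 770.49 -105.52   17.33    7.8 ]
rpocket [519.49 246.17  65.66   6.18]
opocket [570.52 117.87  60.37   2.55]
mug [ 709.75 -291.97  100.57    1.41]
```

Call:
move_arm(
  rows=[
    {"x":34,"y":-20},
    {"x":34,"y":-20},
    {"x":34,"y":-20},
    {"x":34,"y":-20},
    {"x":34,"y":-20},
    {"x":34,"y":-20},
    {"x":34,"y":-20},
    {"x":34,"y":-20},
  ],
)

```text
invalid input at $.rows[0]: expected keys wx, wy, wz, x, y, z, grip
```

Call:
move_arm(
  rows=[
    {"x":34,"y":-20},
    {"x":34,"y":-20},
    {"x":34,"y":-20},
    {"x":34,"y":-20},
    {"x":0},
    {"x":0},
    {"x":0},
  ],
)

```text
invalid input at $.rows[0]: expected keys wx, wy, wz, x, y, z, grip
```

```bash
python3 - <<'E'
from h import *
s=observe();print(s['clock'],s['tool_pos'],s['joints'],s['qd'],s['eef_rot'])
i=get_image('wrist');cv2.imwrite('pics/w1.png',i[:,:,::-1])
E
```

```text
0.1 [ 211.67 -614.2   238.73] [-1.29  0.48  1.6   0.    1.07 -0.05] [-0. -0. -0.  0.  0. -0.] [[ 0.95  0.33 -0.  ]
 [ 0.33 -0.95  0.  ]
 [ 0.   -0.   -1.  ]]
```

View pics/w1.png

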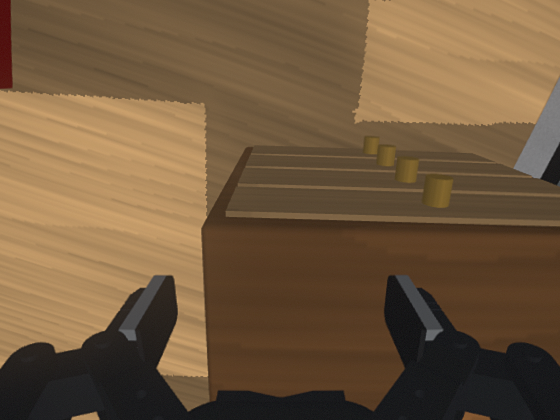

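The wrist picture shows a drawer cabinet below the gripper, its top edge at row 220. I'll rise a little first, and give every key in the rows.

Call:
move_arm(
  rows=[
    {"x":0,"y":0,"z":-30,"wx":0,"wy":0,"wz":0,"grip":1},
    {"x":34,"y":-20,"z":-10,"wx":0,"wy":0,"wz":0,"grip":1},
    {"x":34,"y":-20,"z":0,"wx":0,"wy":0,"wz":0,"grip":1},
    {"x":34,"y":-20,"z":0,"wx":0,"wy":0,"wz":0,"grip":1},
    {"x":34,"y":-20,"z":0,"wx":0,"wy":0,"wz":0,"grip":1},
    {"x":34,"y":-20,"z":0,"wx":0,"wy":0,"wz":0,"grip":1},
    {"x":34,"y":-20,"z":0,"wx":0,"wy":0,"wz":0,"grip":1},
    {"x":34,"y":-20,"z":0,"wx":0,"wy":0,"wz":0,"grip":1},
  ],
)

```text
clock: 0.82
tool_pos: [391.9, -402.9, 279.2]
eef_rot: [[0.946, 0.326, -0.0], [0.326, -0.946, 0.0], [-0.0, -0.0, -1.0]]
force: [1.0, -0.2, 0.7]
finger_gap: 1.005
gripper_force: 0.0
```

Call:
move_arm(
  rows=[
    {"x":34,"y":-20,"z":0,"wx":0,"wy":0,"wz":0,"grip":1},
    {"x":34,"y":-20,"z":0,"wx":0,"wy":0,"wz":0,"grip":1},
    {"x":34,"y":-20,"z":10,"wx":0,"wy":0,"wz":0,"grip":1},
    {"x":34,"y":-20,"z":10,"wx":0,"wy":0,"wz":0,"grip":1},
    {"x":34,"y":-20,"z":10,"wx":0,"wy":0,"wz":0,"grip":1},
    {"x":0,"y":0,"z":0,"wx":0,"wy":0,"wz":0,"grip":1},
    {"x":0,"y":0,"z":0,"wx":0,"wy":0,"wz":0,"grip":1},
    {"x":0,"y":0,"z":0,"wx":0,"wy":0,"wz":0,"grip":1},
  ],
)

```text
clock: 1.48
tool_pos: [519.2, -254.6, 249.1]
eef_rot: [[0.945, 0.327, -0.001], [0.327, -0.945, 0.0], [-0.001, -0.0, -1.0]]
force: [0.3, -0.2, 0.6]
finger_gap: 0.999
gripper_force: 0.0
```

```bash
python3 - <<'E'
from h import *
s=observe();print(s['clock'],s['tool_pos'],s['joints'],s['qd'],s['eef_rot'])
i=get_image('wrist');cv2.imwrite('pics/w2.png',i[:,:,::-1])
np.savez('w2',i=i,eef_rot=s['eef_rot'],tool_pos=s['tool_pos'])
E
```

```text
1.4833 [ 519.19 -254.64  249.14] [-0.51  0.37  1.75 -0.    1.02  0.73] [-0.03 -0.01 -0.    0.    0.   -0.  ] [[ 0.95  0.33 -0.  ]
 [ 0.33 -0.95  0.  ]
 [-0.   -0.   -1.  ]]
```

View pics/w2.png

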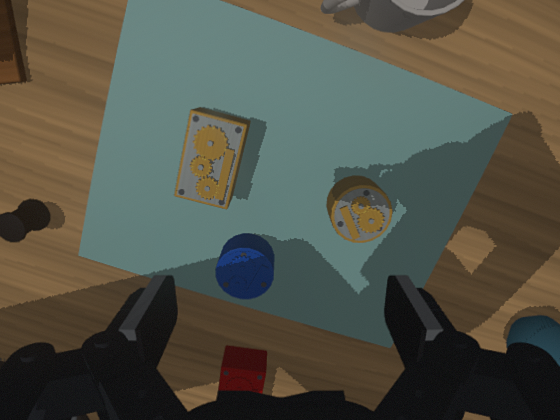

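The wrist picture shows the oblong with corners near (193,108), (249,120), (229,208) and (175,196), the round movement centred near (361,213), and the blue drum at (245,268).

```bash
cat >> h.py <<'E'
def load(f):
    d=np.load(f);return d['i'],{'eef_rot':d['eef_rot'],'tool_pos':d['tool_pos']}
def blob(i,p,r):
    h=cv2.cvtColor(i,cv2.COLOR_RGB2HSV)
    m=(~((h[:,:,0]>72)&(h[:,:,0]<105)&(h[:,:,1]>40))).astype(np.uint8)
    k=np.zeros_like(m);cv2.circle(k,p,r,1,-1);m=cv2.morphologyEx(m&k,cv2.MORPH_OPEN,np.ones((5,5)))
    c=max(cv2.findContours(m,0,1)[0],key=cv2.contourArea);return c[:,0].astype(float)
def circ(X,r,q):
    from scipy.optimize import least_squares
    return least_squares(lambda c:np.hypot(*(X-c).T)-r,q,loss='soft_l1')
E
python3 - <<'E'
from h import *
i,s=load('w2.npz');C=cam('wrist',s);nad=C[2][:2,3];print('nadir',nad)
c=blob(i,(361,210),52);X=onz(C,c,42)[:,:2];q=onz(C,[(361,213)],42)[0,:2]
for k in range(3):
    u=(q-nad)/np.linalg.norm(q-nad);f=((X-q)@u)>0
    r=circ(X[f],31,q);q=r.x
print('round',q,f.sum(),np.abs(r.fun).max(),cv2.minAreaRect(c.astype(np.float32)))
c=blob(i,(212,158),75);X=onz(C,c,42)[:,:2]
R=cv2.minAreaRect(X.astype(np.float32));print(R)
b=cv2.boxPoints(R);cen=np.array(R[0])
for e in (b[1]-b[0],b[2]-b[1]):
    L=np.linalg.norm(e);e=e/L;n=86 if L>70 else 54
    sg=np.sign((cen-nad)@e);cen=cen+e*sg*(L-n)/2
    print('axis',n,L,np.degrees(np.arctan2(e[1],e[0])))
print('oblong',cen,'tool yaw',np.degrees(np.arctan2(*s['eef_rot'][1::-1,0])))
m=i.copy();cv2.polylines(m,[c.astype(int)],True,(255,0,0));cv2.imwrite('pics/w2m.png',m[:,:,::-1])
print(tri(cam('wrist',s),[(361,213),(212,158)],cam('side'),[(323,332),(302,264)]))
E
```

```text
nadir [ 596.84 -228.51]
round [ 507.21 -343.79] 84 0.7812118767117866 ((357.2500305175781, 209.25001525878906), (68.58935546875, 62.22539520263672), 45.0)
((511.3279113769531, -188.2662353515625), (90.64583587646484, 56.61446762084961), 3.9753615856170654)
axis 54 56.61446 -86.02461
axis 86 90.645836 3.9753563
oblong [ 508.92 -187.12] tool yaw 19.069189026943764
[[ 507.23 -341.82   45.02    3.17]
 [ 511.16 -187.44   48.91    8.17]]
```

Call:
move_arm(
  rows=[
    {"x":28,"y":-26,"z":3,"wx":0,"wy":0,"wz":0,"grip":1},
    {"x":28,"y":-31,"z":3,"wx":0,"wy":0,"wz":0,"grip":1},
    {"x":28,"y":-31,"z":3,"wx":0,"wy":0,"wz":0,"grip":1},
    {"x":28,"y":-31,"z":3,"wx":0,"wy":0,"wz":0,"grip":1},
    {"x":0,"y":-35,"z":0,"wx":0,"wy":0,"wz":0,"grip":1},
    {"x":0,"y":-35,"z":0,"wx":0,"wy":0.065,"wz":0,"grip":1},
    {"x":0,"y":-35,"z":0,"wx":0,"wy":0.065,"wz":0,"grip":1},
    {"x":0,"y":-35,"z":0,"wx":0,"wy":0.065,"wz":0,"grip":1},
  ],
)

```text
clock: 2.2
tool_pos: [540.2, 26.1, 237.7]
eef_rot: [[0.928, 0.324, 0.187], [0.317, -0.946, 0.064], [0.197, 0.0, -0.98]]
force: [0.4, 0.9, 0.7]
finger_gap: 0.998
gripper_force: 0.0
```

Call:
move_arm(
  rows=[
    {"x":0,"y":-35,"z":0,"wx":0,"wy":0.065,"wz":0,"grip":1},
    {"x":0,"y":-35,"z":0,"wx":0,"wy":0.065,"wz":0,"grip":1},
    {"x":0,"y":-35,"z":0,"wx":0,"wy":0.065,"wz":0,"grip":1},
    {"x":0,"y":-35,"z":0,"wx":0,"wy":0.065,"wz":0,"grip":1},
    {"x":0,"y":0,"z":0,"wx":0,"wy":0.069,"wz":0,"grip":1},
    {"x":0,"y":0,"z":0,"wx":0,"wy":0,"wz":0,"grip":1},
    {"x":0,"y":0,"z":0,"wx":0,"wy":0,"wz":0,"grip":1},
    {"x":0,"y":0,"z":0,"wx":0,"wy":0,"wz":0,"grip":1},
  ],
)

```text
clock: 2.87
tool_pos: [496.2, 157.3, 238.1]
eef_rot: [[0.819, 0.325, 0.473], [0.281, -0.946, 0.162], [0.5, 0.001, -0.866]]
force: [0.2, -0.5, 0.8]
finger_gap: 0.999
gripper_force: 0.0
```

```bash
python3 - <<'E'
from h import *
s=observe();print(s['clock'],s['tool_pos'],s['joints'],s['qd'],s['eef_rot'])
i=get_image('wrist');cv2.imwrite('pics/w3.png',i[:,:,::-1])
np.savez('w3',i=i,eef_rot=s['eef_rot'],tool_pos=s['tool_pos'])
E
```

```text
2.8667 [496.24 157.35 238.06] [0.21 0.12 2.31 0.31 0.2  1.16] [-0.01  0.01 -0.02  0.01 -0.01 -0.  ] [[ 0.82  0.32  0.47]
 [ 0.28 -0.95  0.16]
 [ 0.5   0.   -0.87]]
```

View pics/w3.png

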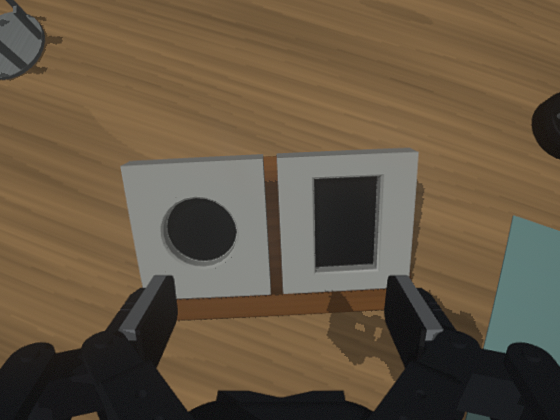

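The wrist picture shows the round nest on the left with its pocket at (201,230), and the oblong nest on the right with its pocket at (347,223). Both are clear to measure, so I'll fit the rack pose to the pocket contours.

```bash
cat > rack.py <<'E'
from h import *
from scipy.optimize import least_squares
def dark(i,p,r):
    g=cv2.cvtColor(i,cv2.COLOR_RGB2GRAY);g=cv2.GaussianBlur(g,(3,3),0);k=np.zeros_like(g);cv2.rectangle(k,(p[0]-r[0],p[1]-r[1]),(p[0]+r[0],p[1]+r[1]),1,-1)
    m=((g<75)&(k>0)).astype(np.uint8)
    return max(cv2.findContours(m,0,1)[0],key=cv2.contourArea)[:,0].astype(float)
def frame(psi):
    c,s=np.cos(psi),np.sin(psi);a,b=np.cos(np.pi/6),.5
    return np.array([[c*a,-s,-b*c],[s*a,c,-b*s],[b,0,a]])
def loc(C,p,o,R,h):
    return (onplane(C,p,R[:,2],o+R[:,2]*h)-o)@R
def fit(C,cr,co,v0,fixz=None):
    def f(v):
        R=frame(v[3]);o=v[:3].copy()
        if fixz is not None:o[2]=fixz
        q=o+132*R[:,1];dr=np.max([np.hypot(*loc(C,cr,q,R,h)[:,:2].T)-33 for h in(0,10)],0)
        do=np.max([np.max(np.abs(loc(C,co,o,R,h)[:,:2])-[45,29],1) for h in(0,10)],0)
        return np.r_[dr,do]
    r=least_squares(f,v0,loss='soft_l1',x_scale=[1,1,1,.01]);return r.x,f(r.x)
E
python3 - <<'E'
from rack import *
i,s=load('w3.npz');C=cam('wrist',s)
cr=dark(i,(201,230),(45,42));co=dark(i,(347,223),(42,56));print(len(cr),len(co),cv2.boundingRect(cr.astype(int)),cv2.boundingRect(co.astype(int)))
for fz in(None,62.1):
    v,r=fit(C,cr,co,[565,118,62,.37],fz);R=frame(v[3]);n=len(cr)
    print(v,'round',v[:3]+132*R[:,1],np.abs(r).mean(),r[:n].std(),r[n:].std(),r[:n].mean(),r[n:].mean())
    o=v[:3].copy();o[2]=62.1
    for nm in('scene','side'):print(nm,proj(cam(nm),[o,o+132*R[:,1]]))
E
```

```text
217 294 (165, 198, 71, 63) (314, 176, 65, 92)
[569.84 119.56  59.34   0.38] round [520.94 242.17  59.34] 0.7078241945096213 1.1764351566712674 0.39883831404618925 -0.3998962532440818 -0.3406691119451763
scene [[350.99 216.63]
 [387.82 194.84]]
side [[292.75 156.56]
 [262.57 128.77]]
[569.45 119.65  61.86   0.38] round [520.61 242.28  61.86] 0.8367750321907895 0.997121333795095 0.3385724266562833 -0.7580016007468064 -0.6198563755377865
scene [[350.95 216.52]
 [387.79 194.75]]
side [[292.59 156.57]
 [262.44 128.77]]
```

Call:
move_arm(
  rows=[
    {"x":0,"y":20,"z":0,"wx":0,"wy":-0.0655,"wz":0,"grip":1},
    {"x":0,"y":35,"z":0,"wx":0,"wy":-0.0655,"wz":0,"grip":1},
    {"x":0,"y":37,"z":0,"wx":0,"wy":-0.0655,"wz":0,"grip":1},
    {"x":0,"y":37,"z":0,"wx":0,"wy":-0.0655,"wz":0,"grip":1},
    {"x":0,"y":37,"z":0,"wx":0,"wy":-0.0655,"wz":0,"grip":1},
    {"x":0,"y":37,"z":0,"wx":0,"wy":-0.0655,"wz":0,"grip":1},
    {"x":0,"y":37,"z":0,"wx":0,"wy":-0.0655,"wz":0,"grip":1},
    {"x":0,"y":37,"z":0,"wx":0,"wy":-0.0655,"wz":0,"grip":1},
  ],
)

```text
clock: 3.58
tool_pos: [585.9, -108.4, 238.2]
eef_rot: [[0.947, 0.322, -0.004], [0.322, -0.947, -0.004], [-0.005, 0.002, -1.0]]
force: [2.0, 0.3, -0.2]
finger_gap: 0.999
gripper_force: 0.0
```

Call:
move_arm(
  rows=[
    {"x":-22,"y":30,"z":17,"wx":0,"wy":0,"wz":0,"grip":1},
    {"x":-22,"y":30,"z":17,"wx":0,"wy":0,"wz":0,"grip":1},
    {"x":-22,"y":30,"z":17,"wx":0,"wy":0,"wz":0,"grip":1},
    {"x":-22,"y":30,"z":17,"wx":0,"wy":0,"wz":0,"grip":1},
    {"x":-22,"y":30,"z":17,"wx":0,"wy":0,"wz":0,"grip":1},
    {"x":-22,"y":30,"z":17,"wx":0,"wy":0,"wz":0,"grip":1},
    {"x":-21,"y":21,"z":16,"wx":0,"wy":0,"wz":0,"grip":1},
    {"x":0,"y":0,"z":0,"wx":0,"wy":0,"wz":0,"grip":1},
  ],
)

```text
clock: 4.25
tool_pos: [502.1, -349.6, 116.4]
eef_rot: [[0.947, 0.32, -0.005], [0.32, -0.947, -0.0], [-0.005, -0.001, -1.0]]
force: [-0.9, 0.6, -0.2]
finger_gap: 1.001
gripper_force: 0.0
```

Call:
move_arm(
  rows=[
    {"x":0,"y":0,"z":0,"wx":0,"wy":0,"wz":0,"grip":1},
    {"x":0,"y":0,"z":0,"wx":0,"wy":0,"wz":0,"grip":1},
  ],
)

```text
clock: 4.42
tool_pos: [505.7, -344.9, 119.4]
eef_rot: [[0.946, 0.323, -0.001], [0.323, -0.946, -0.001], [-0.001, 0.0, -1.0]]
force: [1.4, -0.9, -0.6]
finger_gap: 1.002
gripper_force: 0.0
```

```bash
python3 - <<'E'
from h import *
s=observe();print(s['clock'],s['joints'],s['eef_rot'])
i=get_image('wrist');cv2.imwrite('pics/w4.png',i[:,:,::-1])
np.savez('w4',i=i,eef_rot=s['eef_rot'],tool_pos=s['tool_pos'])
C=cam('wrist',s);p=proj(C,[[507.2,-343.8,42]])[0];print('pix',p)
nad=C[2][:2,3]
c=blob(i,tuple(int(t) for t in p),105);X=onz(C,c,42)[:,:2];q=np.array([507.2,-343.8])
for k in range(4):
    u=(q-nad)/np.linalg.norm(q-nad);f=((X-q)@u)>0
    r=circ(X[f],31,q);q=r.x
print('round',q,f.sum(),np.abs(r.fun).max(), 'tool',s['tool_pos'],'delta tool',s['eef_rot'].T@(np.r_[q,25]-s['tool_pos']))
E
```

```text
4.4167 [-0.65  0.57  1.79 -0.    0.78  0.59] [[ 0.95  0.32 -0.  ]
 [ 0.32 -0.95 -0.  ]
 [-0.    0.   -1.  ]]
pix [278.47 220.02]
round [ 507.48 -344.3 ] 134 0.9178952930530535 tool [ 505.69 -344.87  119.44] delta tool [ 1.99  0.01 94.44]
```

Call:
move_arm(
  rows=[
    {"x":2,"y":0,"z":20,"wx":0,"wy":0,"wz":0,"grip":1},
    {"x":0,"y":0,"z":28,"wx":0,"wy":0,"wz":0,"grip":1},
    {"x":0,"y":0,"z":26,"wx":0,"wy":0,"wz":0,"grip":1},
    {"x":0,"y":0,"z":14,"wx":0,"wy":0,"wz":0,"grip":1},
    {"x":0,"y":0,"z":6,"wx":0,"wy":0,"wz":0,"grip":1},
    {"x":0,"y":0,"z":0,"wx":0,"wy":0,"wz":0,"grip":1},
    {"x":0,"y":0,"z":0,"wx":0,"wy":0,"wz":0,"grip":1},
    {"x":0,"y":0,"z":0,"wx":0,"wy":0,"wz":0,"grip":0.8},
  ],
)

```text
clock: 5.13
tool_pos: [508.9, -343.0, 26.7]
eef_rot: [[0.945, 0.326, 0.002], [0.326, -0.945, -0.001], [0.001, 0.002, -1.0]]
force: [0.3, -0.0, 0.2]
finger_gap: 0.886
gripper_force: 0.0
```

Call:
move_arm(
  force=45,
  rows=[
    {"x":0,"y":0,"z":0,"wx":0,"wy":0,"wz":0,"grip":0.5},
    {"x":0,"y":0,"z":0,"wx":0,"wy":0,"wz":0,"grip":0.5},
    {"x":0,"y":0,"z":0,"wx":0,"wy":0,"wz":0,"grip":0.5},
    {"x":0,"y":0,"z":0,"wx":0,"wy":0,"wz":0,"grip":0.5},
    {"x":0,"y":0,"z":0,"wx":0,"wy":0,"wz":0,"grip":0.5},
    {"x":0,"y":0,"z":0,"wx":0,"wy":0,"wz":0,"grip":0.5},
  ],
)

```text
clock: 5.63
tool_pos: [508.7, -343.2, 26.9]
eef_rot: [[0.945, 0.326, 0.002], [0.326, -0.945, -0.001], [0.001, 0.002, -1.0]]
force: [-0.2, 2.1, 10.5]
finger_gap: 0.709
gripper_force: 46.5
```

Call:
move_arm(
  rows=[
    {"x":0,"y":0,"z":-10,"wx":0,"wy":0,"wz":0,"grip":0.5},
    {"x":0,"y":0,"z":-25,"wx":0,"wy":0,"wz":0,"grip":0.5},
    {"x":0,"y":0,"z":-35,"wx":0,"wy":0,"wz":0,"grip":0.5},
    {"x":0,"y":0,"z":-35,"wx":0,"wy":0,"wz":-0.024,"grip":0.5},
    {"x":12,"y":-12,"z":-25,"wx":0,"wy":0,"wz":-0.024,"grip":0.5},
    {"x":20,"y":-20,"z":-10,"wx":0,"wy":0,"wz":0,"grip":0.5},
    {"x":28,"y":-28,"z":0,"wx":0,"wy":0,"wz":0,"grip":0.5},
    {"x":28,"y":-28,"z":0,"wx":0,"wy":0,"wz":0,"grip":0.5},
  ],
)

```text
clock: 6.3
tool_pos: [558.0, -228.2, 167.6]
eef_rot: [[0.929, 0.369, 0.003], [0.369, -0.929, -0.001], [0.002, 0.002, -1.0]]
force: [1.5, -0.0, -4.9]
finger_gap: 0.709
gripper_force: 51.2
```

Call:
move_arm(
  rows=[
    {"x":28,"y":-28,"z":0,"wx":0,"wy":0,"wz":0,"grip":0.5},
    {"x":28,"y":-28,"z":0,"wx":0,"wy":0,"wz":0,"grip":0.5},
    {"x":28,"y":-28,"z":0,"wx":0,"wy":0,"wz":0,"grip":0.5},
    {"x":0,"y":-36,"z":0,"wx":0,"wy":0,"wz":0,"grip":0.5},
    {"x":0,"y":-36,"z":0,"wx":0,"wy":0.065,"wz":0,"grip":0.5},
    {"x":0,"y":-36,"z":0,"wx":0,"wy":0.065,"wz":0,"grip":0.5},
    {"x":0,"y":-36,"z":0,"wx":0,"wy":0.065,"wz":0,"grip":0.5},
    {"x":0,"y":-36,"z":0,"wx":0,"wy":0.065,"wz":0,"grip":0.5},
  ],
)

```text
clock: 6.97
tool_pos: [536.6, 49.0, 166.4]
eef_rot: [[0.897, 0.37, 0.242], [0.358, -0.929, 0.096], [0.261, 0.001, -0.965]]
force: [1.8, 2.2, -4.3]
finger_gap: 0.71
gripper_force: 51.0
```

Call:
move_arm(
  rows=[
    {"x":0,"y":-36,"z":0,"wx":0,"wy":0.065,"wz":0,"grip":0.5},
    {"x":0,"y":-36,"z":0,"wx":0,"wy":0.065,"wz":0,"grip":0.5},
    {"x":0,"y":-36,"z":0,"wx":0,"wy":0.065,"wz":0,"grip":0.5},
    {"x":0,"y":-36,"z":0,"wx":0,"wy":0.067,"wz":0,"grip":0.5},
    {"x":0,"y":-26,"z":0,"wx":0,"wy":0,"wz":0,"grip":0.5},
    {"x":0,"y":-16,"z":0,"wx":0,"wy":0,"wz":0,"grip":0.5},
    {"x":0,"y":0,"z":0,"wx":0,"wy":0,"wz":0,"grip":0.5},
    {"x":0,"y":0,"z":0,"wx":0,"wy":0,"wz":0,"grip":0.5},
  ],
)

```text
clock: 7.63
tool_pos: [487.1, 187.6, 168.4]
eef_rot: [[0.834, 0.382, 0.399], [0.337, -0.924, 0.18], [0.437, -0.015, -0.899]]
force: [-0.1, -0.0, -4.2]
finger_gap: 0.709
gripper_force: 51.2
```

```bash
cat > place.py <<'E'
from rack import *
# rack: oblong floor centre, yaw
V=np.array([569.65,119.6,60.8,.38]);RN=frame(V[3])
NR=V[:3]+132*RN[:,1];NO=V[:3]
TG=np.c_[RN[:,0],-RN[:,1],-RN[:,2]]
def go(o,h,dx):   # report tool-frame error to hover h above floor
    from scipy.spatial.transform import Rotation as Ro
    s=observe();t=o+RN[:,2]*h+RN[:,0]*dx;R=s['eef_rot']
    print(s['clock'],'pos',s['tool_pos'],'q',s['joints'],'F',s['force'],'gap',s['finger_gap'],s['gripper_force'])
    print('shift',R.T@(t-s['tool_pos']),'turn',Ro.from_matrix(R.T@TG).as_rotvec().round(4))
    print('in nest: ',RN.T@(s['tool_pos']-o))
    return s
E
python3 - <<'E'
from place import *
s=go(NR,24.9+30,1.5)
i=get_image('wrist');cv2.imwrite('pics/w5.png',i[:,:,::-1]);np.savez('w5',i=i,eef_rot=s['eef_rot'],tool_pos=s['tool_pos'])
E
```

```text
7.6333 pos [487.13 187.56 168.43] q [0.26 0.27 2.33 0.64 0.12 0.83] F [-0.05 -0.03 -4.17] gap 0.7094239140824847 51.159807443618774
shift [ -3.05 -37.06  65.13] turn [-0.02  0.07  0.  ]
in nest:  [  9.28 -38.28 118.92]
```

View pics/w5.png

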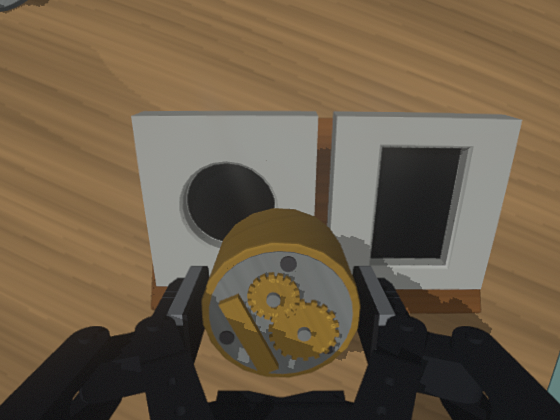

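The wrist picture shows the round movement held level between the pads. Its pocket is at (231,200), up and to the left. J5 is near its lower limit, so I'll fit the arm's geometry from the logged poses before choosing a path.

```bash
cat > ik.py <<'E'
from place import *
from scipy.optimize import least_squares
D=[([211.644,-614.141,238.649],[0,0,-1],.48086,1.59689,1.0651,-1.28557),([519.19,-254.64,249.14],[0,0,-1],.37,1.75,1.02,-.51),
([505.69,-344.87,119.44],[0,0,-1],.57,1.79,.78,-.65),([496.24,157.35,238.06],[.473,.162,-.866],.12,2.31,.20,.21)]
s=observe();D.append((s['tool_pos'],s['eef_rot'][:,2],s['joints'][1],s['joints'][2],s['joints'][4],s['joints'][0]))
def fw(v,a,b):
    r0,l1,l2,c,h,L=v;return r0+l1*np.sin(a)+l2*np.sin(a+b+c),h+l1*np.cos(a)+l2*np.cos(a+b+c)
def f(v):
    e=[]
    for p,z,a,b,_,_ in D:
        w=np.array(p)-v[5]*np.array(z);r,zz=fw(v,a,b);e+=[np.hypot(w[0],w[1])-r,w[2]-zz]
    return np.r_[e,(v[0])/100,v[3]*10]
S=least_squares(f,[0,450,450,0,300,250],x_scale=[100,100,100,.1,100,100]);v=S.x
def pred(p,z):
    w=np.array(p)-v[5]*np.array(z)
    g=least_squares(lambda q:np.array(fw(v,*q))-[np.hypot(w[0],w[1]),w[2]],[.4,2.1],bounds=([-.82,.23],[2.05,2.67])).x
    az=np.arctan2(w[1],w[0]);pt=g.sum();fa=np.array([np.sin(pt)*np.cos(az),np.sin(pt)*np.sin(az),np.cos(pt)])
    up=np.array([np.cos(pt)*np.cos(az),np.cos(pt)*np.sin(az),-np.sin(pt)]) # increasing pitch
    j4=np.arctan2(np.dot(z,np.cross(fa,up)),np.dot(z,up))
    return np.r_[az,g,j4,np.arccos(np.dot(fa,z))]
E
python3 - <<'E'
from ik import *
print(v,S.fun)
for d in D:print('act',d[5],d[2],d[3],d[4],'pred',pred(d[0],d[1]))
print(s['joints'])
for nm,o in(('R',NR),('O',NO)):
    for h in(25,40,55,80,110):
        print(nm,h,pred(o+RN[:,2]*h,-RN[:,2]))
E
```

```text
[  6.1  591.39 442.56   0.08 320.15 362.34] [ 0.54  0.25 -0.46 -0.92 -0.04  0.72 -0.02  0.78 -0.02 -0.83  0.06  0.76]
act -1.28557 0.48086 1.59689 1.0651 pred [-1.24  0.48  1.6   0.    1.06]
act -0.51 0.37 1.75 1.02 pred [-0.46  0.37  1.75  0.    1.02]
act -0.65 0.57 1.79 0.78 pred [-0.6   0.57  1.79  0.    0.78]
act 0.21 0.12 2.31 0.2 pred [0.29 0.12 2.31 0.09 0.19]
act 0.25823172854615906 0.27088668954987855 2.326320048866083 0.12029591323024666 pred [0.34 0.27 2.33 0.37 0.1 ]
[0.26 0.27 2.33 0.64 0.12 0.82]
R 25 [ 0.46  0.53  2.36 -2.99  0.27]
R 40 [ 0.47  0.49  2.37 -2.96  0.24]
R 55 [ 0.47  0.45  2.38 -2.94  0.22]
R 80 [ 0.47  0.38  2.39 -2.86  0.16]
R 110 [ 0.47  0.3   2.4  -2.65  0.1 ]
O 25 [0.12 0.53 2.34 2.64 0.27]
O 40 [0.12 0.49 2.35 2.57 0.24]
O 55 [0.11 0.46 2.35 2.5  0.22]
O 80 [0.1  0.39 2.37 2.31 0.19]
O 110 [0.09 0.32 2.38 1.94 0.15]
```

```bash
sed -i "s/az=np.arctan2(w\[1\],w\[0\]);/az=np.arctan2(w[1],w[0])-np.arcsin(29\/np.hypot(w[0],w[1]));/" ik.py; python3 - <<'E'
from ik import *
for d in D:print('act',d[5],d[2],d[3],d[4],'pred',pred(d[0],d[1]))
print('tilted, rows: y in O nest, h')
for y in(-60,0,60,100,132):
    for h in(25,55,80,115):
        q=pred(NO+RN[:,2]*h+RN[:,1]*y,-RN[:,2]);print(y,h,q)
E
```

```text
act -1.28557 0.48086 1.59689 1.0651 pred [-1.28  0.48  1.6  -0.    1.06]
act -0.51 0.37 1.75 1.02 pred [-0.51  0.37  1.75  0.    1.02]
act -0.65 0.57 1.79 0.78 pred [-0.65  0.57  1.79 -0.    0.78]
act 0.21 0.12 2.31 0.2 pred [0.21 0.12 2.31 0.3  0.2 ]
act 0.25823172854615906 0.27088668954987855 2.326320048866083 0.12029591323024666 pred [0.26 0.27 2.33 0.64 0.12]
tilted, rows: y in O nest, h
-60 25 [-0.09  0.54  2.29  2.19  0.28]
-60 55 [-0.11  0.47  2.31  2.01  0.26]
-60 80 [-0.12  0.41  2.32  1.81  0.25]
-60 115 [-0.14  0.33  2.33  1.49  0.25]
0 25 [0.05 0.53 2.34 2.5  0.28]
0 55 [0.04 0.46 2.35 2.34 0.24]
0 80 [0.02 0.39 2.37 2.15 0.21]
0 115 [0.01 0.3  2.38 1.74 0.19]
60 25 [0.2  0.53 2.36 2.8  0.28]
60 55 [0.19 0.45 2.38 2.71 0.22]
60 80 [0.18 0.39 2.39 2.56 0.18]
60 115 [0.17 0.29 2.4  2.14 0.12]
100 25 [0.3  0.52 2.36 3.   0.27]
100 55 [0.3  0.45 2.38 2.95 0.22]
100 80 [0.3  0.38 2.4  2.89 0.17]
100 115 [0.29 0.29 2.41 2.62 0.09]
132 25 [ 0.39  0.53  2.36 -3.13  0.27]
132 55 [ 0.39  0.45  2.38 -3.12  0.21]
132 80 [ 0.39  0.38  2.39 -3.12  0.16]
132 115 [ 0.39  0.29  2.4  -3.09  0.08]
```

Call:
move_arm(
  rows=[
    {"x":0,"y":12,"z":0,"wx":0,"wy":0,"wz":0,"grip":0.5},
    {"x":0,"y":25,"z":0,"wx":0,"wy":0,"wz":0,"grip":0.5},
    {"x":0,"y":26,"z":0,"wx":0,"wy":0,"wz":0,"grip":0.5},
    {"x":0,"y":25,"z":0,"wx":0,"wy":0,"wz":0,"grip":0.5},
    {"x":0,"y":12,"z":0,"wx":-0.01,"wy":0.02,"wz":0,"grip":0.5},
    {"x":0,"y":0,"z":0,"wx":-0.01,"wy":0.02,"wz":0,"grip":0.5},
    {"x":0,"y":0,"z":0,"wx":0,"wy":0,"wz":0,"grip":0.5},
    {"x":0,"y":0,"z":0,"wx":0,"wy":0,"wz":0,"grip":0.5},
  ],
)

```text
clock: 8.35
tool_pos: [525.4, 93.4, 166.2]
eef_rot: [[0.819, 0.37, 0.438], [0.327, -0.929, 0.173], [0.471, 0.001, -0.882]]
force: [0.3, 0.6, -4.0]
finger_gap: 0.709
gripper_force: 51.2
```

```bash
python3 - <<'E'
from place import *
go(NO,60,1.5)
E
```

```text
8.35 pos [525.39  93.38 166.22] q [ 0.    0.29  2.33  1.24  0.18 -0.  ] F [ 0.31  0.65 -4.04] gap 0.7085575117594914 51.195403933525085
shift [-5.3  -8.03 56.9 ] turn [ 0.    0.03 -0.  ]
in nest:  [  8.69  -7.93 116.71]
```

Call:
move_arm(
  rows=[
    {"x":-2,"y":0,"z":10,"wx":0,"wy":0.015,"wz":0,"grip":0.5},
    {"x":-2,"y":0,"z":20,"wx":0,"wy":0.015,"wz":0,"grip":0.5},
    {"x":-2,"y":-8,"z":18,"wx":0,"wy":0,"wz":0,"grip":0.5},
    {"x":-1,"y":-22,"z":9,"wx":0,"wy":0,"wz":0,"grip":0.5},
    {"x":0,"y":-30,"z":0,"wx":0,"wy":0,"wz":0,"grip":0.5},
    {"x":0,"y":-30,"z":0,"wx":0,"wy":0,"wz":0,"grip":0.5},
    {"x":0,"y":-30,"z":0,"wx":0,"wy":0,"wz":0,"grip":0.5},
    {"x":0,"y":-20,"z":0,"wx":0,"wy":0,"wz":0,"grip":0.5},
  ],
)

```text
clock: 9.02
tool_pos: [500.1, 198.5, 139.1]
eef_rot: [[0.808, 0.376, 0.454], [0.326, -0.926, 0.189], [0.491, -0.005, -0.871]]
force: [0.8, -0.0, -3.7]
finger_gap: 0.708
gripper_force: 51.2
```

Call:
move_arm(
  rows=[
    {"x":0,"y":0,"z":0,"wx":0,"wy":0,"wz":0,"grip":0.5},
    {"x":0,"y":0,"z":0,"wx":0,"wy":0,"wz":0,"grip":0.5},
    {"x":0,"y":0,"z":0,"wx":0,"wy":0,"wz":0,"grip":0.5},
  ],
)

```text
clock: 9.27
tool_pos: [500.6, 197.1, 139.1]
eef_rot: [[0.808, 0.377, 0.454], [0.326, -0.926, 0.188], [0.491, -0.004, -0.871]]
force: [0.2, -0.1, -3.8]
finger_gap: 0.705
gripper_force: 51.2
```

```bash
python3 - <<'E'
from place import *
s=go(NR,39,1.5)
i=get_image('wrist');cv2.imwrite('pics/w6.png',i[:,:,::-1]);np.savez('w6',i=i,eef_rot=s['eef_rot'],tool_pos=s['tool_pos'])
E
```

```text
9.2667 pos [500.61 197.06 139.1 ] q [ 0.28  0.36  2.37  2.64  0.11 -1.16] F [ 0.25 -0.13 -3.75] gap 0.7052786498125773 51.239492297172546
shift [ -6.41 -34.2   46.78] turn [-0.01  0.01  0.  ]
in nest:  [  8.51 -34.46  85.5 ]
```

View pics/w6.png

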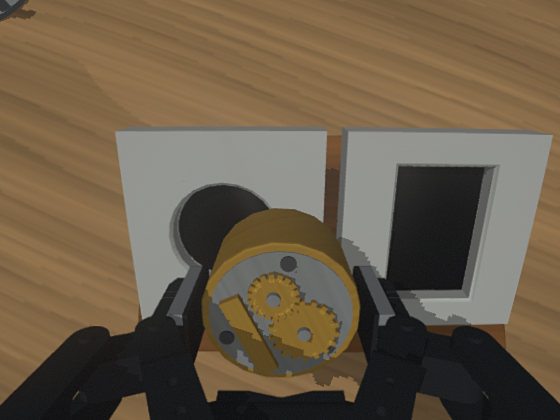

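The movement is still held square, and the pocket is now at (222,225). Some steps fell short because of joint speed limits, so I'll carry on down and across.

Call:
move_arm(
  rows=[
    {"x":-2,"y":0,"z":12,"wx":-0.005,"wy":0.005,"wz":0,"grip":0.5},
    {"x":-2,"y":-6,"z":13,"wx":-0.005,"wy":0.005,"wz":0,"grip":0.5},
    {"x":-2,"y":-9,"z":0,"wx":0,"wy":0,"wz":0,"grip":0.5},
    {"x":0,"y":-10,"z":0,"wx":0,"wy":0,"wz":0,"grip":0.5},
    {"x":0,"y":-9,"z":0,"wx":0,"wy":0,"wz":0,"grip":0.5},
    {"x":0,"y":0,"z":0,"wx":0,"wy":0,"wz":0,"grip":0.5},
    {"x":0,"y":0,"z":0,"wx":0,"wy":0,"wz":0,"grip":0.5},
    {"x":0,"y":0,"z":0,"wx":0,"wy":0,"wz":0,"grip":0.5},
  ],
)

```text
clock: 9.98
tool_pos: [494.5, 230.5, 114.4]
eef_rot: [[0.804, 0.37, 0.465], [0.323, -0.929, 0.181], [0.499, 0.004, -0.866]]
force: [-0.5, 0.5, -3.6]
finger_gap: 0.701
gripper_force: 51.2
```

```bash
cat > chk.py <<'E'
from place import *
import sys
# pocket position seen from the hover: visible dark points on rim/floor
E
python3 - <<'E'
from place import *
s=go(NR,39,1.5)
i=get_image('wrist');np.savez('w7',i=i,eef_rot=s['eef_rot'],tool_pos=s['tool_pos'])
C=cam('wrist',s)
a=proj(C,[NR+RN@[33*np.cos(t),33*np.sin(t),12] for t in np.linspace(0,6.28,60)])
b=proj(C,[NO+RN@[x,y,10] for x,y in((45,29),(45,-29),(-45,-29),(-45,29))])
ob=s['tool_pos']+s['eef_rot']@[-1.5,0,24.9-40]
c=proj(C,[ob+s['eef_rot']@[31*np.cos(t),31*np.sin(t),0] for t in np.linspace(0,6.28,60)])
m=i.copy()
for q,col in((a,(255,0,0)),(b,(255,0,0)),(c,(0,0,255))):cv2.polylines(m,[np.round(q).astype(int)],True,col)
cv2.imwrite('pics/w7.png',m[:,:,::-1])
E
```

```text
9.9833 pos [494.54 230.51 114.43] q [ 0.39  0.43  2.38  3.18  0.19 -1.6 ] F [-0.53  0.47 -3.63] gap 0.7012196282765991 51.21510028839111
shift [-0.51 -1.24 21.74] turn [0. 0. 0.]
in nest:  [ 2.03 -1.14 60.75]
```

View pics/w7.png

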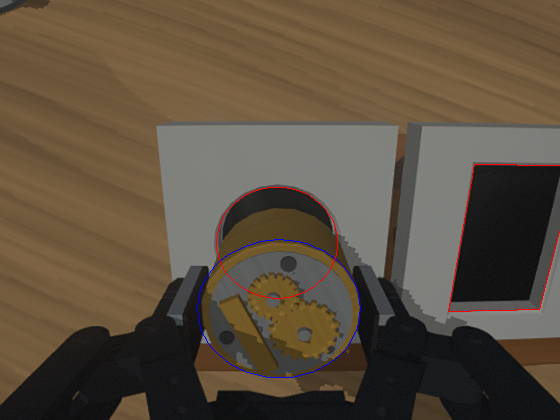

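The projected pocket rim (red) and the held drum's top (blue) both match the picture, so the alignment is good. Lowering now.

Call:
move_arm(
  rows=[
    {"x":-0.5,"y":-1,"z":8,"wx":0,"wy":0,"wz":0,"grip":0.5},
    {"x":0,"y":0,"z":8,"wx":0,"wy":0,"wz":0,"grip":0.5},
    {"x":0,"y":0,"z":4,"wx":0,"wy":0,"wz":0,"grip":0.5},
    {"x":0,"y":0,"z":3,"wx":0,"wy":0,"wz":0,"grip":0.5},
    {"x":0,"y":0,"z":2,"wx":0,"wy":0,"wz":0,"grip":0.5},
    {"x":0,"y":0,"z":2,"wx":0,"wy":0,"wz":0,"grip":0.5},
    {"x":0,"y":0,"z":0,"wx":0,"wy":0,"wz":0,"grip":0.5},
  ],
)

```text
clock: 10.62
tool_pos: [505.9, 236.6, 90.2]
eef_rot: [[0.804, 0.37, 0.465], [0.323, -0.929, 0.181], [0.499, 0.005, -0.867]]
force: [0.2, -0.8, -4.1]
finger_gap: 0.708
gripper_force: 51.3
```

```bash
python3 - <<'E'
from place import *
s=go(NR,24.9,1.5)
print(RN.T@s['force'],s['moment'])
E
```

```text
10.6167 pos [505.9  236.59  90.22] q [ 0.39  0.5   2.36  3.18  0.24 -1.6 ] F [ 0.19 -0.78 -4.13] gap 0.7077836403377715 51.27588987350464
shift [0.49 0.25 8.49] turn [0. 0. 0.]
in nest:  [ 1.02  0.29 33.39]
[-2.16 -0.8  -3.52] [-0.16  0.46 -0.01]
```

Call:
move_arm(
  rows=[
    {"x":0.3,"y":0,"z":2,"wx":0,"wy":0,"wz":0,"grip":0.5},
    {"x":0,"y":0,"z":2,"wx":0,"wy":0,"wz":0,"grip":0.5},
    {"x":0,"y":0,"z":1.5,"wx":0,"wy":0,"wz":0,"grip":0.5},
    {"x":0,"y":0,"z":1,"wx":0,"wy":0,"wz":0,"grip":0.5},
    {"x":0,"y":0,"z":0,"wx":0,"wy":0,"wz":0,"grip":0.5},
  ],
)

```text
clock: 11.03
tool_pos: [509.2, 237.9, 85.0]
eef_rot: [[0.804, 0.37, 0.465], [0.323, -0.929, 0.181], [0.499, 0.005, -0.867]]
force: [0.8, -0.2, -2.9]
finger_gap: 0.705
gripper_force: 51.3
```

Call:
move_arm(
  rows=[
    {"x":0,"y":0,"z":1,"wx":0,"wy":0,"wz":0,"grip":0.5},
    {"x":0,"y":0,"z":0,"wx":0,"wy":0,"wz":0,"grip":0.5},
  ],
)

```text
clock: 11.2
tool_pos: [509.7, 238.1, 84.2]
eef_rot: [[0.804, 0.37, 0.465], [0.323, -0.929, 0.181], [0.499, 0.005, -0.867]]
force: [0.0, -0.6, -3.1]
finger_gap: 0.708
gripper_force: 51.3
```

```bash
python3 - <<'E'
from place import *
s=go(NR,24.9,1.5)
print(RN.T@s['force'],s['moment'])
E
```

```text
11.2 pos [509.66 238.07  84.24] q [ 0.39  0.52  2.36  3.18  0.26 -1.6 ] F [ 0.03 -0.62 -3.11] gap 0.7075325999776083 51.27563238143921
shift [-0.03  0.26  1.28] turn [0. 0. 0.]
in nest:  [ 1.53  0.27 26.18]
[-1.73 -0.59 -2.59] [-0.2   0.43 -0.03]
```

Still free, with about 1.3 mm expected to go. I'll take it in 0.6 mm steps and watch the force.

Call:
move_arm(
  rows=[
    {"x":0,"y":0,"z":0.6,"wx":0,"wy":0,"wz":0,"grip":0.5},
    {"x":0,"y":0,"z":0.6,"wx":0,"wy":0,"wz":0,"grip":0.5},
    {"x":0,"y":0,"z":0,"wx":0,"wy":0,"wz":0,"grip":0.5},
  ],
)

```text
clock: 11.45
tool_pos: [510.2, 238.3, 83.2]
eef_rot: [[0.804, 0.37, 0.465], [0.323, -0.929, 0.181], [0.499, 0.004, -0.867]]
force: [-0.3, 0.2, -4.0]
finger_gap: 0.706
gripper_force: 51.3
```

Call:
move_arm(
  rows=[
    {"x":0,"y":0,"z":0.6,"wx":0,"wy":0,"wz":0,"grip":0.5},
    {"x":0,"y":0,"z":0,"wx":0,"wy":0,"wz":0,"grip":0.5},
  ],
)

```text
clock: 11.62
tool_pos: [510.2, 238.3, 82.9]
eef_rot: [[0.804, 0.37, 0.465], [0.323, -0.929, 0.181], [0.499, 0.005, -0.867]]
force: [-3.3, -1.9, 5.4]
finger_gap: 0.707
gripper_force: 52.2
```

Call:
move_arm(
  rows=[
    {"x":0,"y":0,"z":0.6,"wx":0,"wy":0,"wz":0,"grip":0.5},
    {"x":0,"y":0,"z":0,"wx":0,"wy":0,"wz":0,"grip":0.5},
  ],
)

```text
clock: 11.78
tool_pos: [510.2, 238.3, 82.8]
eef_rot: [[0.804, 0.37, 0.465], [0.323, -0.929, 0.181], [0.499, 0.005, -0.866]]
force: [-11.4, -6.0, 18.7]
finger_gap: 0.708
gripper_force: 54.1
```

Firm contact square to the plate at h≈24.7, so the round movement is seated. Releasing and backing off.

Call:
move_arm(
  rows=[
    {"x":0,"y":0,"z":-0.5,"wx":0,"wy":0,"wz":0,"grip":0.75},
    {"x":0,"y":0,"z":0,"wx":0,"wy":0,"wz":0,"grip":0.9},
    {"x":0,"y":0,"z":0,"wx":0,"wy":0,"wz":0,"grip":1},
    {"x":0,"y":0,"z":0,"wx":0,"wy":0,"wz":0,"grip":1},
    {"x":0,"y":0,"z":0,"wx":0,"wy":0,"wz":0,"grip":1},
  ],
)

```text
clock: 12.2
tool_pos: [510.6, 238.5, 82.6]
eef_rot: [[0.804, 0.37, 0.465], [0.323, -0.929, 0.181], [0.499, 0.005, -0.866]]
force: [-0.2, -1.2, -1.0]
finger_gap: 1.001
gripper_force: 0.0
```

Call:
move_arm(
  rows=[
    {"x":0,"y":0,"z":-6,"wx":0,"wy":0,"wz":0,"grip":1},
    {"x":0,"y":0,"z":-12,"wx":0,"wy":0,"wz":0,"grip":1},
    {"x":0,"y":0,"z":-14,"wx":0,"wy":0,"wz":0,"grip":1},
    {"x":0,"y":0,"z":-14,"wx":0,"wy":0,"wz":0,"grip":1},
    {"x":0,"y":0,"z":0,"wx":0,"wy":0,"wz":0,"grip":1},
  ],
)

```text
clock: 12.62
tool_pos: [488.4, 229.8, 124.3]
eef_rot: [[0.804, 0.37, 0.466], [0.323, -0.929, 0.182], [0.5, 0.004, -0.866]]
force: [1.2, 0.4, 0.2]
finger_gap: 0.999
gripper_force: 0.0
```

```bash
python3 - <<'E'
from place import *
s=go(NR,70,1.5)
i=get_image('wrist');np.savez('w8',i=i,eef_rot=s['eef_rot'],tool_pos=s['tool_pos'])
C=cam('wrist',s);m=i.copy()
for z in(12,40):
    a=proj(C,[NR+RN@[31*np.cos(t),31*np.sin(t),z] for t in np.linspace(0,6.28,60)])
    cv2.polylines(m,[np.round(a).astype(int)],True,(255,0,0))
cv2.imwrite('pics/w8.png',m[:,:,::-1])
E
```

```text
12.6167 pos [488.37 229.84 124.27] q [ 0.39  0.4   2.38  3.2   0.17 -1.62] F [1.18 0.43 0.23] gap 0.9990359501175762 0.0
shift [-0.28  0.51  2.27] turn [ 0. -0.  0.]
in nest:  [ 1.78  0.52 72.26]
```

View pics/w8.png

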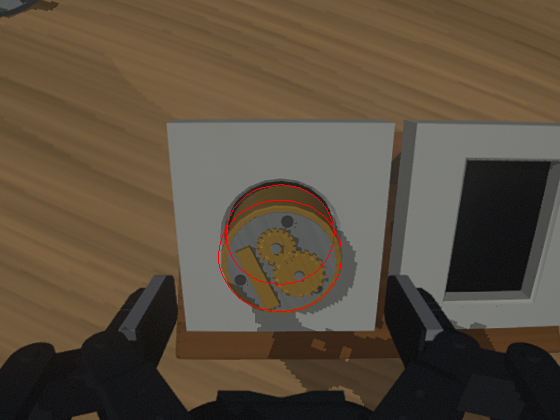

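The round movement sits flat in its pocket and its top matches the projected ring (about (280,258)). Next, slide off to the right, untilt, and go to the oblong.

Call:
move_arm(
  rows=[
    {"x":0,"y":10,"z":0,"wx":0,"wy":0,"wz":0,"grip":1},
    {"x":0,"y":22,"z":-3,"wx":0,"wy":0,"wz":0,"grip":1},
    {"x":0,"y":26,"z":-3,"wx":0,"wy":0,"wz":0,"grip":1},
    {"x":0,"y":26,"z":-3,"wx":0,"wy":0,"wz":0,"grip":1},
    {"x":0,"y":30,"z":-5,"wx":0,"wy":0,"wz":0,"grip":1},
    {"x":0,"y":30,"z":-8,"wx":0,"wy":0,"wz":0,"grip":1},
    {"x":0,"y":30,"z":-8,"wx":0,"wy":0,"wz":0,"grip":1},
    {"x":0,"y":30,"z":-8,"wx":0,"wy":0,"wz":0,"grip":1},
  ],
)

```text
clock: 13.33
tool_pos: [534.5, 91.6, 146.0]
eef_rot: [[0.801, 0.371, 0.469], [0.321, -0.928, 0.186], [0.504, 0.002, -0.863]]
force: [1.2, 0.8, 0.1]
finger_gap: 1.0
gripper_force: 0.0
```

Call:
move_arm(
  rows=[
    {"x":0,"y":30,"z":-3,"wx":0,"wy":-0.065,"wz":0,"grip":1},
    {"x":0,"y":30,"z":0,"wx":0,"wy":-0.065,"wz":0,"grip":1},
    {"x":0,"y":30,"z":0,"wx":0,"wy":-0.065,"wz":0,"grip":1},
    {"x":0,"y":30,"z":0,"wx":0,"wy":-0.065,"wz":0,"grip":1},
    {"x":0,"y":30,"z":0,"wx":0,"wy":-0.065,"wz":0,"grip":1},
    {"x":0,"y":30,"z":0,"wx":0,"wy":-0.065,"wz":0,"grip":1},
    {"x":0,"y":20,"z":0,"wx":0,"wy":-0.065,"wz":0,"grip":1},
    {"x":0,"y":0,"z":0,"wx":0,"wy":-0.069,"wz":0,"grip":1},
  ],
)

```text
clock: 14.0
tool_pos: [569.6, 39.7, 148.1]
eef_rot: [[0.876, 0.393, 0.28], [0.362, -0.919, 0.157], [0.319, -0.036, -0.947]]
force: [0.2, 0.9, -0.3]
finger_gap: 0.997
gripper_force: 0.0
```

```bash
cat > ob.py <<'E'
from place import *
from scipy.spatial.transform import Rotation as Ro
def tgt(xy,z,yaw):
    s=observe();R=s['eef_rot'];c,n=np.cos(yaw),np.sin(yaw);G=np.array([[c,n,0],[n,-c,0],[0,0,-1.]])
    print(s['clock'],s['tool_pos'],s['joints']);d=np.r_[xy,z]-s['tool_pos']
    print('turn',Ro.from_matrix(R.T@G).as_rotvec(),'shift now',R.T@d,'after turn',G.T@d);return s
E
python3 -c "
from ob import *
tgt([508.9,-187.1],125,np.radians(3.98))"
```

```text
14.0 [569.58  39.71 148.09] [-0.1   0.39  2.11  0.48  0.41  0.65]
turn [-0.09 -0.32  0.33] shift now [-142.54  185.46  -30.76] after turn [-76.28 222.05  23.09]
```

Call:
move_arm(
  rows=[
    {"x":-8,"y":20,"z":0,"wx":-0.011,"wy":-0.04,"wz":0.041,"grip":1},
    {"x":-10,"y":26,"z":0,"wx":-0.011,"wy":-0.04,"wz":0.041,"grip":1},
    {"x":-10,"y":26,"z":0,"wx":-0.011,"wy":-0.04,"wz":0.041,"grip":1},
    {"x":-10,"y":26,"z":0,"wx":-0.011,"wy":-0.04,"wz":0.041,"grip":1},
    {"x":-10,"y":26,"z":0,"wx":-0.011,"wy":-0.04,"wz":0.041,"grip":1},
    {"x":-10,"y":26,"z":0,"wx":-0.011,"wy":-0.04,"wz":0.041,"grip":1},
    {"x":-10,"y":26,"z":0,"wx":-0.012,"wy":-0.04,"wz":0.041,"grip":1},
    {"x":-10,"y":26,"z":0,"wx":-0.012,"wy":-0.04,"wz":0.041,"grip":1},
  ],
)

```text
clock: 14.67
tool_pos: [545.0, -172.3, 127.8]
eef_rot: [[0.998, 0.067, -0.005], [0.067, -0.998, 0.001], [-0.005, -0.001, -1.0]]
force: [-0.1, 0.5, -0.5]
finger_gap: 0.998
gripper_force: 0.0
```

Call:
move_arm(
  rows=[
    {"x":0,"y":0,"z":0,"wx":0,"wy":0,"wz":0,"grip":1},
    {"x":0,"y":0,"z":0,"wx":0,"wy":0,"wz":0,"grip":1},
    {"x":0,"y":0,"z":0,"wx":0,"wy":0,"wz":0,"grip":1},
  ],
)

```text
clock: 14.92
tool_pos: [545.2, -170.5, 127.9]
eef_rot: [[0.998, 0.07, -0.002], [0.07, -0.998, 0.002], [-0.002, -0.003, -1.0]]
force: [0.2, 0.9, -0.9]
finger_gap: 1.003
gripper_force: 0.0
```

```bash
cat > obm.py <<'E'
from ob import *
s=observe();i=get_image('wrist');cv2.imwrite('pics/w9.png',i[:,:,::-1]);C=cam('wrist',s);nad=C[2][:2,3]
p=proj(C,[[508.9,-187.1,42]])[0];print('pix',p)
c=blob(i,tuple(int(t) for t in p),125);X=onz(C,c,42)[:,:2]
R=cv2.minAreaRect(X.astype(np.float32));b=cv2.boxPoints(R);cen=np.array(R[0])
for e in (b[1]-b[0],b[2]-b[1]):
    L=np.linalg.norm(e);e=e/L;n=86 if L>70 else 54
    cen=cen+e*np.sign((cen-nad)@e)*(L-n)/2;a=np.degrees(np.arctan2(e[1],e[0]));print(n,L,a)
    if n==86: yaw=np.radians((a+90)%180-90)
print('oblong',cen,np.degrees(yaw),'nadir',nad)
tgt(cen,25.5,yaw)
E
python3 obm.py
```

```text
pix [300.92 270.07]
54 54.161366 -85.96572
86 96.77519 4.034254
oblong [ 509.24 -187.3 ] 4.0342555 nadir [ 627.38 -165.55]
14.9667 [ 545.3  -170.17  128.11] [-0.36  0.51  1.88  0.    0.76  1.14]
turn [-0.  0. -0.] shift now [-36.99  14.81 102.64] after turn [-37.18  14.55 102.61]
```

Call:
move_arm(
  rows=[
    {"x":-16,"y":6,"z":0,"wx":0,"wy":0,"wz":0,"grip":1},
    {"x":-21,"y":8.7,"z":0,"wx":0,"wy":0,"wz":0,"grip":1},
    {"x":0,"y":0,"z":15,"wx":0,"wy":0,"wz":0,"grip":1},
    {"x":0,"y":0,"z":30,"wx":0,"wy":0,"wz":0,"grip":1},
    {"x":0,"y":0,"z":30,"wx":0,"wy":0,"wz":0,"grip":1},
    {"x":0,"y":0,"z":18,"wx":0,"wy":0,"wz":0,"grip":1},
    {"x":0,"y":0,"z":9,"wx":0,"wy":0,"wz":0,"grip":1},
    {"x":0,"y":0,"z":0,"wx":0,"wy":0,"wz":0,"grip":1},
  ],
)

```text
clock: 15.63
tool_pos: [508.6, -186.8, 25.0]
eef_rot: [[0.998, 0.07, -0.004], [0.07, -0.998, 0.003], [-0.004, -0.003, -1.0]]
force: [-0.5, -0.2, 1.0]
finger_gap: 1.002
gripper_force: 0.0
```

Call:
move_arm(
  force=45,
  rows=[
    {"x":0,"y":0,"z":0,"wx":0,"wy":0,"wz":0,"grip":0.8},
    {"x":0,"y":0,"z":0,"wx":0,"wy":0,"wz":0,"grip":0.4},
    {"x":0,"y":0,"z":0,"wx":0,"wy":0,"wz":0,"grip":0.4},
    {"x":0,"y":0,"z":0,"wx":0,"wy":0,"wz":0,"grip":0.4},
    {"x":0,"y":0,"z":0,"wx":0,"wy":0,"wz":0,"grip":0.4},
    {"x":0,"y":0,"z":0,"wx":0,"wy":0,"wz":0,"grip":0.4},
    {"x":0,"y":0,"z":0,"wx":0,"wy":0,"wz":0,"grip":0.4},
    {"x":0,"y":0,"z":0,"wx":0,"wy":0,"wz":0,"grip":0.4},
  ],
)

```text
clock: 16.3
tool_pos: [510.5, -188.2, 28.1]
eef_rot: [[0.998, 0.07, 0.001], [0.07, -0.998, 0.001], [0.001, -0.001, -1.0]]
force: [-0.1, 1.9, 6.0]
finger_gap: 0.621
gripper_force: 47.1
```

```bash
python3 -c "
from ob import *
tgt([509.2,-187.3],25.5,np.radians(4.03))"
```

```text
16.3 [ 510.49 -188.19   28.08] [-0.41  0.64  2.    0.    0.51  1.09]
turn [-0. -0. -0.] shift now [-1.23 -0.98  2.58] after turn [-1.23 -0.98  2.58]
```

Call:
move_arm(
  rows=[
    {"x":0,"y":0,"z":-8,"wx":0,"wy":0,"wz":0,"grip":0.4},
    {"x":0,"y":0,"z":-22,"wx":0,"wy":0,"wz":0,"grip":0.4},
    {"x":0,"y":0,"z":-34,"wx":0,"wy":0,"wz":-0.04,"grip":0.4},
    {"x":0,"y":0,"z":-34,"wx":0,"wy":0,"wz":-0.08,"grip":0.4},
    {"x":0,"y":0,"z":-28,"wx":0,"wy":0,"wz":-0.08,"grip":0.4},
    {"x":0,"y":0,"z":-16,"wx":0,"wy":0,"wz":-0.07,"grip":0.4},
    {"x":7,"y":-14,"z":0,"wx":0,"wy":0,"wz":-0.04,"grip":0.4},
    {"x":15,"y":-28,"z":0,"wx":0,"wy":0,"wz":0,"grip":0.4},
  ],
)

```text
clock: 16.97
tool_pos: [516.4, -143.1, 171.4]
eef_rot: [[0.929, 0.371, 0.003], [0.371, -0.929, -0.001], [0.003, 0.002, -1.0]]
force: [0.8, -0.1, -4.2]
finger_gap: 0.621
gripper_force: 50.0
```

Call:
move_arm(
  rows=[
    {"x":16,"y":-33,"z":0,"wx":0,"wy":0,"wz":0,"grip":0.4},
    {"x":16,"y":-33,"z":0,"wx":0,"wy":0,"wz":0,"grip":0.4},
    {"x":16,"y":-33,"z":0,"wx":0,"wy":0,"wz":0,"grip":0.4},
    {"x":16,"y":-33,"z":0,"wx":0,"wy":0,"wz":0,"grip":0.4},
    {"x":15,"y":-30,"z":0,"wx":0,"wy":0,"wz":0,"grip":0.4},
    {"x":10,"y":-20,"z":0,"wx":0,"wy":0.03,"wz":0,"grip":0.4},
    {"x":0,"y":-9,"z":0,"wx":0,"wy":0.045,"wz":0,"grip":0.4},
    {"x":0,"y":0,"z":0,"wx":0,"wy":0.045,"wz":0,"grip":0.4},
  ],
)

```text
clock: 17.63
tool_pos: [526.9, 71.6, 169.9]
eef_rot: [[0.921, 0.373, 0.112], [0.37, -0.928, 0.047], [0.122, -0.002, -0.993]]
force: [-0.9, -0.2, -4.9]
finger_gap: 0.621
gripper_force: 50.0
```

Call:
move_arm(
  rows=[
    {"x":0,"y":0,"z":0,"wx":0,"wy":0.045,"wz":0,"grip":0.4},
    {"x":0,"y":0,"z":0,"wx":0,"wy":0.045,"wz":0,"grip":0.4},
    {"x":0,"y":0,"z":0,"wx":0,"wy":0.045,"wz":0,"grip":0.4},
    {"x":0,"y":0,"z":0,"wx":0,"wy":0.045,"wz":0,"grip":0.4},
    {"x":0,"y":0,"z":0,"wx":0,"wy":0.045,"wz":0,"grip":0.4},
    {"x":0,"y":0,"z":0,"wx":0,"wy":0.045,"wz":0,"grip":0.4},
    {"x":0,"y":0,"z":0,"wx":0,"wy":0.045,"wz":0,"grip":0.4},
    {"x":0,"y":0,"z":0,"wx":0,"wy":0.045,"wz":0,"grip":0.4},
  ],
)

```text
clock: 18.3
tool_pos: [526.8, 71.2, 170.0]
eef_rot: [[0.835, 0.373, 0.404], [0.333, -0.928, 0.168], [0.437, -0.006, -0.899]]
force: [0.3, 1.0, -5.4]
finger_gap: 0.624
gripper_force: 50.1
```

```bash
python3 - <<'E'
from place import *
s=go(NO,62,1.2)
E
```

```text
18.3 pos [526.82  71.17 169.99] q [-0.05  0.29  2.29  0.91  0.24  0.28] F [ 0.32  1.03 -5.45] gap 0.6241366985584778 50.071032643318176
shift [  0.95 -28.7   61.7 ] turn [-0.01  0.07 -0.  ]
in nest:  [  4.6  -29.09 123.43]
```

Call:
move_arm(
  rows=[
    {"x":0,"y":0,"z":0,"wx":0,"wy":0.03,"wz":0,"grip":0.4},
    {"x":0,"y":0,"z":0,"wx":0,"wy":0.03,"wz":0,"grip":0.4},
    {"x":0,"y":0,"z":8,"wx":-0.01,"wy":0.01,"wz":0,"grip":0.4},
    {"x":-1,"y":-5,"z":12,"wx":0,"wy":0,"wz":0,"grip":0.4},
    {"x":-1,"y":-8,"z":14,"wx":0,"wy":0,"wz":0,"grip":0.4},
    {"x":-1,"y":-8,"z":14,"wx":0,"wy":0,"wz":0,"grip":0.4},
    {"x":0,"y":-8,"z":14,"wx":0,"wy":0,"wz":0,"grip":0.4},
    {"x":0,"y":0,"z":0,"wx":0,"wy":0,"wz":0,"grip":0.4},
  ],
)

```text
clock: 18.97
tool_pos: [541.4, 106.4, 119.1]
eef_rot: [[0.812, 0.369, 0.452], [0.321, -0.929, 0.181], [0.487, -0.002, -0.873]]
force: [-1.7, -0.1, -5.1]
finger_gap: 0.621
gripper_force: 50.1
```

Call:
move_arm(
  rows=[
    {"x":0,"y":0,"z":0,"wx":0,"wy":0,"wz":0,"grip":0.4},
    {"x":0,"y":0,"z":0,"wx":0,"wy":0,"wz":0,"grip":0.4},
  ],
)

```text
clock: 19.13
tool_pos: [541.0, 105.4, 120.3]
eef_rot: [[0.811, 0.371, 0.452], [0.324, -0.928, 0.181], [0.487, -0.001, -0.873]]
force: [0.1, -0.1, -4.2]
finger_gap: 0.621
gripper_force: 50.1
```

```bash
python3 - <<'E'
from place import *
s=go(NO,44,1.2)
i=get_image('wrist');np.savez('w10',i=i,eef_rot=s['eef_rot'],tool_pos=s['tool_pos'])
C=cam('wrist',s);m=i.copy()
a=proj(C,[NO+RN@[x,y,12] for x,y in((47,31),(47,-31),(-47,-31),(-47,31))])
b=proj(C,[s['tool_pos']+s['eef_rot']@[-1.2+x,y,26.1-40] for x,y in((43,27),(43,-27),(-43,-27),(-43,27))])
for q,col in((a,(255,0,0)),(b,(0,0,255))):cv2.polylines(m,[np.round(q).astype(int)],True,col)
cv2.imwrite('pics/w10.png',m[:,:,::-1])
E
```

```text
19.1333 pos [540.99 105.43 120.29] q [ 0.02  0.42  2.34  2.1   0.2  -0.85] F [ 0.12 -0.06 -4.25] gap 0.62060214848642 50.14332354068756
shift [-0.59 -2.51 23.47] turn [-0.    0.01  0.  ]
in nest:  [ 2.14 -2.53 67.45]
```

View pics/w10.png

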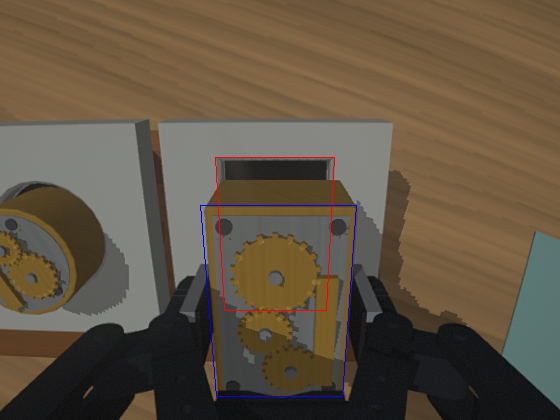

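The pocket rim (red) and the block top (blue) match the picture, apart from the remaining 2.5 mm sideways and 0.8° of tilt. I'll correct those and lower.

Call:
move_arm(
  rows=[
    {"x":-0.5,"y":-1.3,"z":2,"wx":0,"wy":0.014,"wz":0,"grip":0.4},
    {"x":-0.5,"y":-1.2,"z":6,"wx":0,"wy":0,"wz":0,"grip":0.4},
    {"x":0,"y":0,"z":8,"wx":0,"wy":0,"wz":0,"grip":0.4},
    {"x":0,"y":0,"z":6,"wx":0,"wy":0,"wz":0,"grip":0.4},
    {"x":0,"y":0,"z":2,"wx":0,"wy":0,"wz":0,"grip":0.4},
    {"x":0,"y":0,"z":0,"wx":0,"wy":0,"wz":0,"grip":0.4},
    {"x":0,"y":0,"z":0,"wx":0,"wy":0,"wz":0,"grip":0.4},
  ],
)

```text
clock: 19.77
tool_pos: [550.3, 111.7, 98.6]
eef_rot: [[0.805, 0.37, 0.463], [0.321, -0.929, 0.185], [0.499, -0.001, -0.867]]
force: [-0.3, -0.2, -5.2]
finger_gap: 0.621
gripper_force: 50.1
```

```bash
python3 - <<'E'
from place import *
np.set_printoptions(precision=4,suppress=True)
s=go(NO,26.1,1.2)
E
```

```text
19.7667 pos [550.2983 111.6573  98.6244] q [ 0.0363  0.4811  2.3449  2.3814  0.2471 -1.1259] F [-0.3254 -0.2031 -5.2438] gap 0.6214544142372431 50.10268986225128
shift [ 0.427  -0.1902 17.1151] turn [-0.0005  0.0014 -0.0009]
in nest:  [ 0.7973 -0.1981 43.2156]
```

Call:
move_arm(
  rows=[
    {"x":0.4,"y":-0.2,"z":4,"wx":0,"wy":0,"wz":0,"grip":0.4},
    {"x":0,"y":0,"z":3,"wx":0,"wy":0,"wz":0,"grip":0.4},
    {"x":0,"y":0,"z":2,"wx":0,"wy":0,"wz":0,"grip":0.4},
    {"x":0,"y":0,"z":0,"wx":0,"wy":0,"wz":0,"grip":0.4},
  ],
)

```text
clock: 20.1
tool_pos: [554.8, 113.9, 90.2]
eef_rot: [[0.806, 0.37, 0.462], [0.321, -0.929, 0.185], [0.498, -0.001, -0.867]]
force: [-0.8, -0.5, -4.4]
finger_gap: 0.624
gripper_force: 50.2
```

Call:
move_arm(
  rows=[
    {"x":0,"y":0,"z":2,"wx":0,"wy":0,"wz":0,"grip":0.4},
    {"x":0,"y":0,"z":2,"wx":0,"wy":0,"wz":0,"grip":0.4},
    {"x":0,"y":0,"z":1.5,"wx":0,"wy":0,"wz":0,"grip":0.4},
    {"x":0,"y":0,"z":0,"wx":0,"wy":0,"wz":0,"grip":0.4},
    {"x":0,"y":0,"z":0,"wx":0,"wy":0,"wz":0,"grip":0.4},
  ],
)

```text
clock: 20.52
tool_pos: [557.2, 114.8, 85.6]
eef_rot: [[0.806, 0.37, 0.462], [0.321, -0.929, 0.185], [0.498, -0.001, -0.867]]
force: [-0.2, 0.1, -4.1]
finger_gap: 0.618
gripper_force: 50.2
```

```bash
python3 - <<'E'
from place import *
s=go(NO,26.1,1.2)
E
```

```text
20.5167 pos [557.19 114.83  85.62] q [ 0.04  0.52  2.34  2.46  0.26 -1.2 ] F [-0.2   0.1  -4.11] gap 0.6180035659243058 50.225399136543274
shift [0.34 0.2  2.06] turn [-0.  0. -0.]
in nest:  [ 0.86  0.2  28.16]
```

It's inside the pocket with no contact, and about 2 mm remain.

Call:
move_arm(
  rows=[
    {"x":0,"y":0,"z":1,"wx":0,"wy":0,"wz":0,"grip":0.4},
    {"x":0,"y":0,"z":0.6,"wx":0,"wy":0,"wz":0,"grip":0.4},
    {"x":0,"y":0,"z":0,"wx":0,"wy":0,"wz":0,"grip":0.4},
  ],
)

```text
clock: 20.77
tool_pos: [558.0, 115.1, 84.3]
eef_rot: [[0.805, 0.37, 0.463], [0.321, -0.929, 0.185], [0.498, -0.001, -0.867]]
force: [0.2, 0.1, -4.2]
finger_gap: 0.623
gripper_force: 50.2
```

Call:
move_arm(
  rows=[
    {"x":0,"y":0,"z":0.6,"wx":0,"wy":0,"wz":0,"grip":0.4},
    {"x":0,"y":0,"z":0,"wx":0,"wy":0,"wz":0,"grip":0.4},
  ],
)

```text
clock: 20.93
tool_pos: [558.3, 115.2, 83.8]
eef_rot: [[0.806, 0.37, 0.463], [0.321, -0.929, 0.185], [0.498, -0.001, -0.867]]
force: [0.5, -0.0, -5.3]
finger_gap: 0.623
gripper_force: 50.2
```

Call:
move_arm(
  rows=[
    {"x":0,"y":0,"z":0.5,"wx":0,"wy":0,"wz":0,"grip":0.4},
    {"x":0,"y":0,"z":0,"wx":0,"wy":0,"wz":0,"grip":0.4},
  ],
)

```text
clock: 21.1
tool_pos: [558.3, 115.3, 83.6]
eef_rot: [[0.805, 0.37, 0.463], [0.32, -0.929, 0.185], [0.499, -0.001, -0.867]]
force: [-4.1, -2.4, 1.7]
finger_gap: 0.619
gripper_force: 51.1
```

Call:
move_arm(
  rows=[
    {"x":0,"y":0,"z":0.6,"wx":0,"wy":0,"wz":0,"grip":0.4},
    {"x":0,"y":0,"z":0,"wx":0,"wy":0,"wz":0,"grip":0.4},
  ],
)

```text
clock: 21.27
tool_pos: [558.4, 115.3, 83.6]
eef_rot: [[0.805, 0.37, 0.463], [0.32, -0.929, 0.185], [0.499, -0.001, -0.867]]
force: [-13.6, -5.4, 19.3]
finger_gap: 0.619
gripper_force: 53.4
```

```bash
python3 - <<'E'
from place import *
s=go(NO,26.1,1.2);print(RN.T@s['force'])
E
```

```text
21.2667 pos [558.36 115.28  83.55] q [ 0.05  0.52  2.33  2.48  0.27 -1.21] F [-13.63  -5.42  19.26] gap 0.6186196716492842 53.405190110206604
shift [ 0.29  0.18 -0.35] turn [-0.  0. -0.]
in nest:  [ 0.91  0.18 25.75]
[-3.07  0.02 24.01]
```

Contact is square to the floor at the expected depth, so the oblong is home. I'll release and retreat.

Call:
move_arm(
  rows=[
    {"x":0,"y":0,"z":-0.6,"wx":0,"wy":0,"wz":0,"grip":0.7},
    {"x":0,"y":0,"z":0,"wx":0,"wy":0,"wz":0,"grip":0.85},
    {"x":0,"y":0,"z":0,"wx":0,"wy":0,"wz":0,"grip":1},
    {"x":0,"y":0,"z":0,"wx":0,"wy":0,"wz":0,"grip":1},
    {"x":0,"y":0,"z":0,"wx":0,"wy":0,"wz":0,"grip":1},
    {"x":0,"y":0,"z":0,"wx":0,"wy":0,"wz":0,"grip":1},
  ],
)

```text
clock: 21.77
tool_pos: [558.6, 115.4, 83.4]
eef_rot: [[0.805, 0.37, 0.463], [0.321, -0.929, 0.185], [0.498, -0.001, -0.867]]
force: [-0.1, 1.1, 0.3]
finger_gap: 1.002
gripper_force: 0.0
```

Call:
move_arm(
  rows=[
    {"x":0,"y":0,"z":-6,"wx":0,"wy":0,"wz":0,"grip":1},
    {"x":0,"y":0,"z":-12,"wx":0,"wy":0,"wz":0,"grip":1},
    {"x":0,"y":0,"z":-14,"wx":0,"wy":0,"wz":0,"grip":1},
    {"x":0,"y":0,"z":-14,"wx":0,"wy":0,"wz":0,"grip":1},
    {"x":0,"y":0,"z":-14,"wx":0,"wy":0,"wz":0,"grip":1},
    {"x":0,"y":0,"z":-8,"wx":0,"wy":0,"wz":0,"grip":1},
    {"x":0,"y":0,"z":0,"wx":0,"wy":0,"wz":0,"grip":1},
  ],
)

```text
clock: 22.35
tool_pos: [526.9, 102.6, 143.6]
eef_rot: [[0.805, 0.37, 0.464], [0.321, -0.929, 0.185], [0.5, -0.0, -0.866]]
force: [-0.4, 0.1, -0.3]
finger_gap: 0.999
gripper_force: 0.0
```

```bash
python3 - <<'E'
from place import *
s=go(NO,90,1.2)
i=get_image('wrist');C=cam('wrist',s);m=i.copy();side=get_image('side')
# top-face edge check: brass rim vs projected outline when home
for n,im,c in(('wrist',m,C),('side',side,cam('side'))):
    a=proj(c,[NR+RN@[31*np.cos(t),31*np.sin(t),40] for t in np.linspace(0,6.28,60)])
    b=proj(c,[NO+RN@[x,y,40] for x,y in((43,27),(43,-27),(-43,-27),(-43,27))])
    for q in(a,b):cv2.polylines(im,[np.round(q).astype(int)],True,(255,0,0))
sc=cv2.resize(side[70:230,180:380],None,fx=2.1,fy=2.1,interpolation=cv2.INTER_CUBIC)[:336]
w=cv2.resize(m,(370,278));out=np.zeros((340,800,3),np.uint8);out[:278,:370]=w;out[:sc.shape[0],375:375+sc.shape[1]]=sc
cv2.imwrite('pics/fin.png',out[:,:,::-1])
E
```

```text
22.35 pos [526.89 102.57 143.63] q [ 0.01  0.35  2.37  1.95  0.19 -0.7 ] F [-0.44  0.08 -0.27] gap 0.9988010826593001 0.0
shift [-0.35  0.04  4.74] turn [ 0.  0. -0.]
in nest:  [ 1.55  0.04 94.74]
```

View pics/fin.png

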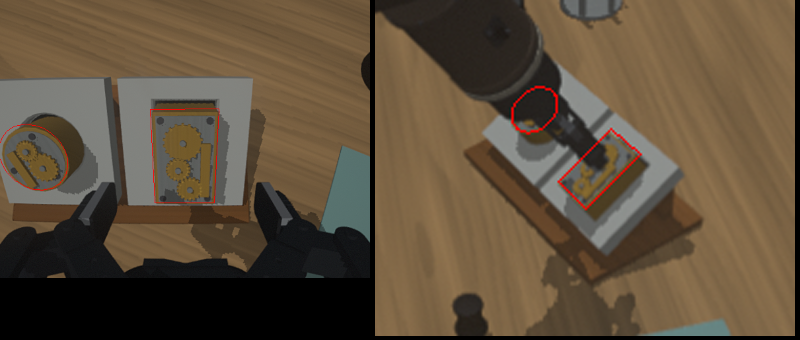

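Both movements match their projected home outlines in the wrist view (round at about (37,155), oblong at (185,155)). The gears face out and the gripper is clear.

```bash
python3 -c "
from bench import *
print(job_done())"
```

```text
the job is handed in; nothing more can be done
None
```

Both movements are in their nests, gear side out, seated and released. The arm never went near the loupe, stand or mug. I handed the job in at about 22 s of the 64 s allowed; `job_done()` returned no verdict.

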